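Reset the tripped dry-block heater

TASK

The block heater on the bench has tripped its over-temperature cut-out, whose reset button lies under a red-ringed hole in the floor of the heating well, below the tube block. Lift the aluminium tube block out of the well by its black handle and set it down upright on the cork mat without dropping it or tipping it over; then take the green-handled nylon probe from the green stand, reach it down through the hole and press the reset button right down. Finish while the gripper still holds the probe and keeps the button down, and leave the screwdriver, jar, blue tube rack and pipette where they are.

Things in the scene. Friction and masses are not known exactly. Their poses are not given: they have to be found in the camera images.
- heater: White single-block heater fixed to the bench, 250 mm (its x) by 170 mm (its y) by 85 mm high; origin under its centre at bench height, z up; the sloping dark control panel is at its -x end (55 mm high at the -x edge, rising to 85 mm at x = -45 mm). An open rectangular well, 79 mm along x by 98 mm along y, is sunk in its flat top, centred at x = +30 mm, y = 0, 40 mm deep: the well's aluminium floor is 45 mm above the bench.
- reset_hole (a point): Centre of the mouth of the reset hole, in the well floor 45 mm above the bench: heater frame x = +12 mm, y = -22 mm. The hole is round and vertical, 14 mm in diameter with a 2 mm countersink, ringed in red; hidden under the block at first. Axes as the heater's.
- reset (a joint): Travel of the red reset button, in m: 0 = up (out), 0.005 = fully down. Spring-loaded: it starts to move at about 3 N and is fully down at about 7 N; it springs back up when let go.
- reset_top (a point): Centre of the red button's top face (13 mm across), right under the reset hole: 15 mm below the well floor (30 mm above the bench) when up, 20 mm below when fully down.
- block: Aluminium tube block, 76 mm (its x) by 95 mm (its y) by 50 mm high, about 0.7 kg, with empty tube holes in its top and a black T-handle on a 10 mm steel post screwed into its middle. Origin at the centre of its underside, z up. It starts in the well, on its floor and square with the heater (1.5 mm play all round), standing 10 mm proud of the heater's top.
- block_handle (a point): Middle of the block's black handle bar, 87 mm above the block's underside; the bar is 64 mm long along the block's y, 14 mm wide along its x and 18 mm high; 28 mm of free space between bar and block top.
- mat: Cork mat fixed to the bench, 150 mm by 150 mm by 6 mm thick; origin under its centre, so its top is 6 mm above the bench. It lies to the left or right of the heater.
- stand: Dark green tool stand fixed to the bench on the heater's other side, 60 mm (its x) by 150 mm (its y) by 60 mm high, origin under its centre. Two vertical holes 8.5 mm in diameter, 56 mm deep, at y = +40 mm and -40 mm, hold the probe and the screwdriver upright; which is in which hole varies.
- probe: The reset probe: a white nylon rod 6 mm in diameter and 85 mm long with a round green handle above it, 16 mm in diameter and 70 mm long, dark at its top end and in a band near its lower end; 155 mm over all, 45 g. Origin at the middle of its lower tip, z along it towards the handle. It stands upright in the stand, tip 4 mm above the bench.
- probe_tip (a point): The lower tip of the probe (its origin).
- probe_handle (a point): Middle of the probe's green handle, 120 mm above the tip.
- screwdriver: Short blue-handled screwdriver, 110 mm over all, handle 16 mm in diameter, steel shaft 6 mm in diameter, standing upright in the stand's other hole (its top 114 mm above the bench, so carry the probe clear of it); origin at its lower tip. Leave it there.
- jar: Glass jar, 76 mm across and 128 mm high, with a foil lid; origin under its centre. A bystander.
- tube_rack: Blue rack of small tubes, 85 by 125 by 44 mm; origin under its centre. A bystander.
- pipette: Hand pipette, dark and green with a white nose, 240 mm long along its y and 25 mm high, lying beyond the heater; origin underneath, at the lower end of its dark body. A bystander.
Not all that is in view belongs to the job. What is shaped like the block but orange or purple is not meant. Leave any pink look-alike of the probe alone.

How it is judged:
By the outcome, as a careful person would: the job done as asked, in the order asked, and still so for the second after the job is handed in, while the arm keeps its last pose, push and grip.
It also fails if it takes over 54 s, if anything falls off the work surface, if the arm or the gripper's body presses on something with over 40 N, if the wrist force passes 120 N, or if a joint passes its speed limit or range.

ROBOT

A 6-joint arm with a two-finger parallel gripper is mounted at the origin on the work surface. World frame = base frame: x ahead of the robot, y to its left, z up, the work surface at z = 0. Lengths are in m, angles in rad, forces in N, time in s.
With the tool pointing down it reaches from about 0.275 to 0.875 m from the base axis. Payload 12.5 kg.
Tool frame: the origin (TCP) lies at the very end of the fingers, on their centre line; the grasp point (between the pads) lies behind it (bot.pinch_z is the x of the grasp point in the tool frame, in m); x points along the fingers, y is the direction in which the jaws open and shut, and the axes are right-handed (so a half turn about x gives the same grasp; the last joint's range is limited). The gripper opens to 85 mm and grips with 20 to 120 N. Pads are 22 mm wide; open, the fingers measure 114 mm over their backs; the gripper's body (76 mm by 85 mm) begins 54 mm behind the grasp point. The pads swing forward as they close: fully open they stand 13 mm farther back than shut.
Start: joints at [1.245, 0.351, 1.652, -0, 1.139, -0.085], TCP at [0.131, 0.534, 0.231] pointing down, gripper open.
Joint ranges: [-2.75, 2.75], [-0.79, 2.1], [0.01, 2.65], [-1.57, 4.71], [0.07, 3.14], [-2.87, 2.87]. Speed limits (rad/s): [2.22, 2.22, 2.79, 3.14, 3.14, 3.14].

INTERFACE

Orientations are given as a unit quaternion [w, x, y, z].
In Python, from cell import telemetry, read_camera, bot gives the robot as it stands. The module is installed in compiled form; this text tells all that it offers.
- The arm moves only by the tool carry_out, never from a script. Its argument "deltas" is a list that holds one entry, the list of rows, each a list of 7 numbers: the turn, a rotation vector about the tool's x, y, z in units of 6 degrees (1.0 is 6 degrees), then the shift along the tool's x, y, z in units of 25 mm (1.0 is 25 mm), then the finger opening in mm, from 0 to 85.4. A call has exactly 5 rows; each row is the pose to reach, as a shift and turn from the pose commanded when the call began, along the tool's axes at that moment; what a row does not reach only later rows make up. A row lasts 1/12 s, in which the tool goes at most 41.7 mm and 7.16 degrees, less where a joint would pass 70% of its speed; a pose out of reach is approached as far as the arm can. A call with a gripper value outside its range is refused whole. The fingers move at their own pace and stop on an object; the grip force is fixed at half the most. Time passes only in rows, so rows that repeat a pose let the fingers close, or fill a call up. It gives the time, the measured TCP pose, the force and the opening at its end, in the units of the state.
- telemetry.sense(): the state, without advancing time (a new reading comes with each control period).
- read_camera(name): name is "scene" or "top" or "wrist"; returns a dict with "image" (384x512x3 uint8, red, green, blue), "z_map" (384x512 float32, m along the optical axis (not along the pixel's ray), 0 where there is no reading), "fx", "fy", "cx", "cy" (pixels), "position" and "attitude" of the camera in the world. Camera axes: x right, y down, z forward; pixel columns grow to the right and rows downward; lengths in m; the calibration is good to about 2 mm. The wrist camera is an equidistant fisheye: a pixel r from the principal point sees the ray r / f radians off the axis. A picture is of the moment at which its call begins.
- bot.close_job(): hands the job in, once; it reports no verdict.
The state is a dict: "time": time; "q": joint angles; "joint_velocities": joint speeds; "joint_efforts": joint torques, N m; "tcp_pos": TCP position; "ee_rot": TCP orientation; "contact_force": force on the tool from outside, world axes, zero at the start; "wrist_torque": the same for the moment, N m; "grip_width": finger opening in m.
Only numpy, scipy, OpenCV 4.12 (cv2) and the standard library are available. Lean on these libraries where they do the work, as an engineer would, in place of code of your own. Each camera call takes 0.05 s, during which the arm holds its last target.

## Working session

There is one attempt and no reset: what is moved stays moved. The work goes in short steps, Python scripts to look and compute and a tool call to move; the robot and the scene stay as the last step left them, time stands still between calls to the robot, and variables do not carry over. Pictures are saved under pics/ and viewed, and the job is handed in when it is done.

Besides the shell and the picture viewer there is one more tool, called after ">>>" by a JSON object that holds its "api" and its "payload". carry_out: Moves the arm, as the interface text tells. Its arguments: {"type":"object","properties":{"deltas":{"type":"array","items":{"type":"array","items":{"type":"array","items":{"type":"number"}}}}},"required":["deltas"]}

```bash
mkdir -p pics; ls; python3 - <<'E'
from cell import telemetry, read_camera, bot
import cv2,numpy as np
s=telemetry.sense(); print(s); print(bot.pinch_z, [a for a in dir(bot) if a[0]!='_'])
for n in("scene","top"):
    c=read_camera(n); cv2.imwrite(f"pics/{n}0.png",c["image"][:,:,::-1])
    np.save(f"pics/{n}0.npy",c,allow_pickle=True)
    print(n,c["fx"],c["fy"],c["cx"],c["cy"],c["position"],c["attitude"])
E
```

```text
pics
{'time': 0.0, 'q': array([ 1.24538113e+00,  3.51234469e-01,  1.65245345e+00,  2.29453320e-05,
        1.13909415e+00, -8.45897777e-02]), 'joint_velocities': array([ 9.77902025e-05,  4.87243822e-04, -8.65146695e-04, -1.26251094e-03,
        9.87788320e-04, -6.83938387e-04]), 'joint_efforts': array([ 3.72572254e-05, -5.06111813e+01, -2.91407812e+01, -7.16808790e-05,
        4.55987800e-03, -1.30104132e-05]), 'tcp_pos': array([0.13103169, 0.53381054, 0.23074823]), 'ee_rot': array([ 0.70189337,  0.08453218,  0.70207901, -0.08535261]), 'contact_force': array([0.7058863 , 0.03140091, 0.59982286]), 'wrist_torque': array([-0.03195188, -0.00338097, -0.04403063]), 'grip_width': 0.08578265899352157}
-0.0187 ['PlanningError', 'close_job', 'pinch_z']
scene 389.4563878952687 389.4563878952687 259.76488035519264 184.53787155236606 [ 1.09781123 -0.76989919  0.77981366] [-0.42982773  0.8383047   0.30194232 -0.14602804]
top 350.84553636700014 350.84553636700014 258.07288638061124 194.01982682924117 [ 0.44091488 -0.0352731   0.89745547] [ 0.02626615 -0.69808376  0.71414658 -0.04454007]
```

View pics/scene0.png

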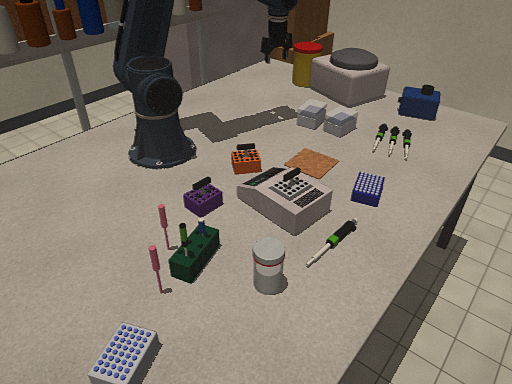

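View pics/top0.png

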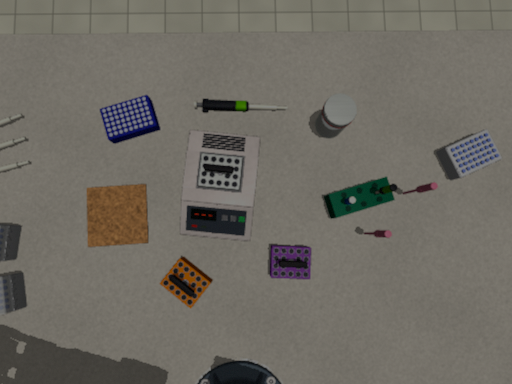

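The top view shows the heater with its panel toward the robot around (218,185), the cork mat at (118,215), and the green stand at (360,197) with the probe at its right end (385,189). Orange, purple and pink objects are decoys. Next I'll measure them.

```bash
cat > h.py <<'E'
import numpy as np,cv2
from scipy.spatial.transform import Rotation as R
def Rq(q): return R.from_quat([q[1],q[2],q[3],q[0]]).as_matrix()
def load(n): return np.load(f"pics/{n}.npy",allow_pickle=True).item()
def rays(c,uv):
    uv=np.asarray(uv,float); d=np.stack([(uv[...,0]-c["cx"])/c["fx"],(uv[...,1]-c["cy"])/c["fy"],np.ones(uv.shape[:-1])],-1)
    return d@Rq(c["attitude"]).T
def onplane(c,uv,z):
    d=rays(c,uv); p=np.asarray(c["position"]); return p+d*((z-p[2])/d[...,2])[...,None]
def cloud(c):
    v,u=np.mgrid[:384,:512]; return np.asarray(c["position"])+rays(c,np.stack([u,v],-1))*c["z_map"][...,None]
def rect(P):
    return cv2.minAreaRect((P[:,:2]*1000).astype(np.float32))
E
python3 - <<'E'
from h import *
for n in("top0","scene0"):
    c=load(n);X=cloud(c);im=c["image"];hsv=cv2.cvtColor(im,cv2.COLOR_RGB2HSV)
    H,S,V=[hsv[...,i].astype(int) for i in range(3)]
    print(n,"bench z",np.median(X[...,2][(V>90)&(S<40)]))
    def show(name,m):
        m=m.astype(np.uint8);k,l,st,ce=cv2.connectedComponentsWithStats(m)
        for i in range(1,k):
            if st[i,4]>=25:
                P=X[l==i];r=rect(P)
                print(name,st[i,4],ce[i].round(),"med",np.median(P,0).round(4),"rect",np.round(r[0],1),np.round(r[1],1),round(r[2],1),"zmax",P[:,2].max().round(3))
    z=X[...,2]
    roi=(X[...,0]>.2)&(X[...,0]<.85)&(abs(X[...,1])<.5)&(c["z_map"]>0)
    show("htop",roi&(abs(z-.085)<.006)&(S<60))
    show("blocktop",roi&(abs(z-.095)<.004)&(S<60))
    show("bar",roi&(abs(z-.141)<.006))
    show("mat",roi&(abs(z-.006)<.006)&(H<20)&(S>90))
    show("stand",roi&(abs(z-.06)<.005)&(H>55)&(H<95)&(S>80))
    show("green",roi&(z>.075)&(H>40)&(H<80)&(S>100))
    show("high",roi&(z>.1))
E
```

```text
top0 bench z -0.0013308928347575133
htop 44 [328. 125.] med [ 0.6815 -0.2263  0.0846] rect [ 687.2 -231.1] [59.9 16.6] 50.8 zmax 0.09
htop 3859 [221. 168.] med [0.5912 0.0273 0.0837] rect [581.2  28.8] [170.1 179.5] 83.0 zmax 0.091
blocktop 1075 [221. 172.] med [0.5692 0.0277 0.0939] rect [575.8  29.2] [95.  75.8] 83.1 zmax 0.098
blocktop 145 [293. 264.] med [ 0.3608 -0.1323  0.0945] rect [ 360.6 -133.4] [61.5 13.6] 88.5 zmax 0.098
blocktop 135 [182. 286.] med [0.3193 0.1176 0.0945] rect [319.6 118.5] [62.2 11.5] 49.8 zmax 0.099
bar 188 [219. 168.] med [0.5756 0.0293 0.1393] rect [576.   29.3] [63.7 14.1] 83.0 zmax 0.142
mat 3486 [117. 215.] med [0.4846 0.2975 0.0044] rect [486. 298.] [149.  150.5] 2.7 zmax 0.01
stand 1265 [360. 197.] med [ 0.5123 -0.3061  0.059 ] rect [ 513.  -306.8] [ 57.5 148.4] 15.5 zmax 0.065
green 69 [386. 190.] med [ 0.5206 -0.3403  0.1285] rect [ 521.  -341.8] [16.   8.2] 22.6 zmax 0.156
high 935 [339. 111.] med [ 0.7045 -0.2461  0.1265] rect [ 707.4 -247.7] [73.9 75.2] 86.5 zmax 0.131
high 210 [219. 169.] med [0.5745 0.0288 0.1391] rect [575.9  29.2] [63.8 1
[... 1532 characters left out ...]
x 0.063
green 85 [183. 234.] med [ 0.5311 -0.35    0.1318] rect [ 530.4 -348.4] [14.5  8.9] 58.4 zmax 0.158
high 143 [291. 175.] med [0.5817 0.0256 0.1353] rect [579.4  28.4] [61.4 16. ] 80.1 zmax 0.142
high 124 [162. 214.] med [ 0.4312 -0.3327  0.1308] rect [ 428.7 -330.7] [15.  16.7] 30.2 zmax 0.158
high 41 [201. 221.] med [ 0.5069 -0.2718  0.1116] rect [ 505.1 -269.8] [13.5 17.3] 40.5 zmax 0.116
high 146 [183. 233.] med [ 0.5306 -0.3498  0.1342] rect [ 526.9 -347.3] [16.1 16.5] 41.1 zmax 0.159
high 806 [268. 252.] med [ 0.7177 -0.2567  0.1266] rect [ 711.8 -250.2] [75.2 75.9] 39.0 zmax 0.13
high 158 [153. 256.] med [ 0.5325 -0.4391  0.133 ] rect [ 528.  -436.5] [15.9 17.1] 63.4 zmax 0.157
```

```bash
python3 - <<'E'
from h import *
a=load("top0")["image"][:,:,::-1];b=load("scene0")["image"][:,:,::-1]
o=np.hstack([cv2.resize(a[150:250,310:450],None,fx=2.8,fy=2.8,interpolation=2),cv2.resize(b[190:290,140:280],None,fx=2.8,fy=2.8,interpolation=2)])
o2=np.hstack([cv2.resize(a[125:245,170:270],(392,300)),cv2.resize(b[140:240,220:350],(392,300))])
cv2.imwrite("pics/crop0.png",np.vstack([o,o2]))
E
```

```text
(no output)
```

View pics/crop0.png

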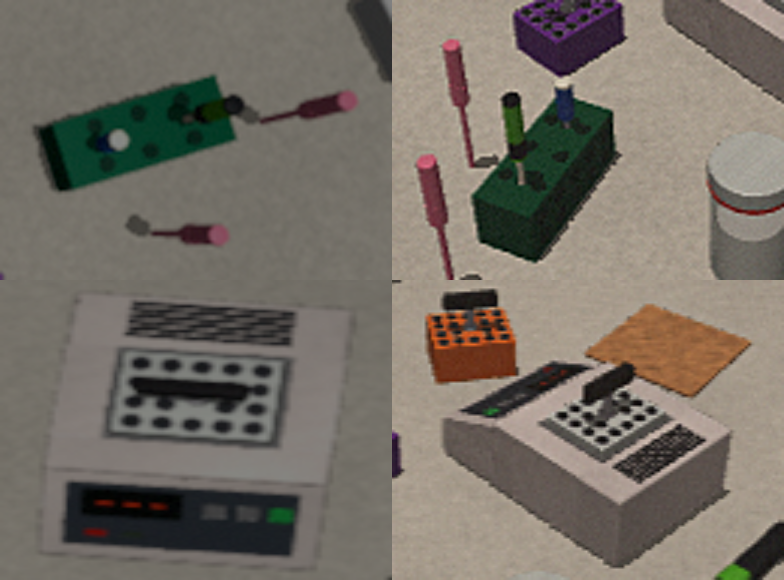

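```bash
cat >> h.py <<'E'
def delta(pos,yaw,s=None):
    """row (turn units of 6deg, shift units of 25mm) to reach tool-down pose, jaw axis y at world yaw (deg, mod 180)"""
    from cell import telemetry
    s=s or telemetry.sense(); Rm=Rq(s["ee_rot"]); best=None
    for k in(0,180):
        a=np.radians(yaw+k); y=np.array([np.cos(a),np.sin(a),0]);x=np.array([0,0,-1.]);D=np.stack([x,y,np.cross(x,y)],1)
        r=R.from_matrix(Rm.T@D).as_rotvec()
        if best is None or np.linalg.norm(r)<np.linalg.norm(best): best=r
    d=Rm.T@(np.asarray(pos)-s["tcp_pos"])
    y=Rm[:,1]
    print("tcp",s["tcp_pos"].round(4),"t",round(s["time"],2),"jaw yaw",round(np.degrees(np.arctan2(y[1],y[0])),2),"x",Rm[:,0].round(4),"F",s["contact_force"].round(2),"w",round(s["grip_width"],4),"q6",s["q"][5].round(2))
    print("turn",np.round(np.degrees(best)/6,3),"shift",np.round(d/.025,3))
E
python3 -c "
from h import *
delta([.577,.029,.25],-7)"
```

```text
tcp [0.1311 0.5339 0.2308] t 0.1 jaw yaw 76.2 x [-3.e-04 -1.e-03 -1.e+00] F [ 0.59 -0.48  0.43] w 0.0854 q6 -0.08
turn [1.3867e+01 7.0000e-03 8.0000e-03] shift [ -0.752 -15.358  22.139]
```

>>> {"api": "carry_out", "payload": {"deltas": [[[0.7, 0, 0, -0.1, -0.9, 1.3, 60], [1.4, 0, 0, -0.1, -1.8, 2.6, 60], [2.1, 0, 0, -0.15, -2.7, 3.9, 60], [2.8, 0, 0, -0.2, -3.5, 5.1, 60], [3.5, 0, 0, -0.2, -4.2, 6.2, 60]]]}}

```text
time: 0.52
tcp_pos: [0.2575, 0.3934, 0.2363]
ee_rot: [0.674, 0.213, 0.674, -0.213]
contact_force: [1.3, -0.1, 0.8]
grip_width: 0.06
```

```bash
python3 -c "
from h import *
delta([.577,.029,.25],-7)"
```

```text
tcp [0.2575 0.3934 0.2363] t 0.52 jaw yaw 54.99 x [-0.e+00 -3.e-04 -1.e+00] F [ 1.33 -0.1   0.78] w 0.06 q6 -0.07
turn [1.0332e+01 2.0000e-03 1.0000e-03] shift [-0.544 -4.608 18.831]
```

>>> {"api": "carry_out", "payload": {"deltas": [[[0.7, 0, 0, -0.1, -0.3, 1.4, 45], [1.4, 0, 0, -0.1, -0.6, 2.9, 45], [2.1, 0, 0, -0.15, -1.0, 4.4, 45], [2.8, 0, 0, -0.2, -1.3, 5.9, 45], [3.5, 0, 0, -0.2, -1.7, 7.3, 45]]]}}

```text
time: 0.93
tcp_pos: [0.3834, 0.2545, 0.2414]
ee_rot: [0.624, 0.332, 0.624, -0.332]
contact_force: [-0.5, 0.4, -0.3]
grip_width: 0.0451
```

```bash
python3 -c "
from h import *
delta([.577,.029,.25],-7)"
```

```text
tcp [0.3834 0.2545 0.2414] t 0.93 jaw yaw 33.99 x [ 3.e-04  1.e-04 -1.e+00] F [-0.46  0.36 -0.33] w 0.0451 q6 -0.11
turn [ 6.832e+00 -0.000e+00 -3.000e-03] shift [-0.341  1.378 11.809]
```

>>> {"api": "carry_out", "payload": {"deltas": [[[0.7, 0, 0, -0.1, 0.2, 1.4, 45], [1.4, 0, 0, -0.1, 0.4, 2.8, 45], [2.1, 0, 0, -0.15, 0.6, 4.2, 45], [2.8, 0, 0, -0.2, 0.7, 5.6, 45], [3.5, 0, 0, -0.2, 0.8, 7.0, 45]]]}}

```text
time: 1.35
tcp_pos: [0.498, 0.121, 0.2463]
ee_rot: [0.553, 0.44, 0.553, -0.44]
contact_force: [-0.3, 1.0, 0.6]
grip_width: 0.0447
```

```bash
python3 -c "
from h import *
delta([.577,.029,.25],-7)"
```

```text
tcp [0.498  0.121  0.2463] t 1.35 jaw yaw 12.99 x [-1.e-04 -0.e+00 -1.e+00] F [-0.27  1.04  0.64] w 0.0447 q6 -0.08
turn [3.332e+00 0.000e+00 1.000e-03] shift [-0.148  2.252  4.298]
```

>>> {"api": "carry_out", "payload": {"deltas": [[[0.8, 0, 0, 0, 0.5, 1.0, 45], [1.6, 0, 0, 0, 1.0, 2.0, 45], [2.4, 0, 0, 0, 1.5, 3.0, 45], [3.33, 0, 0, 0, 2.25, 4.3, 45], [3.33, 0, 0, 0, 2.25, 4.3, 45]]]}}

```text
time: 1.77
tcp_pos: [0.5792, 0.0269, 0.2457]
ee_rot: [-0.468, -0.531, -0.467, 0.531]
contact_force: [-0.3, -0.9, -0.9]
grip_width: 0.0448
```

```bash
python3 - <<'E'
from h import *
from cell import read_camera
delta([.577,.029,.114],-7)
c=read_camera("wrist");np.save("pics/w1.npy",c,allow_pickle=True);cv2.imwrite("pics/w1.png",c["image"][:,:,::-1]);print({k:v for k,v in c.items() if k not in("image","z_map")})
E
```

```text
tcp [0.5792 0.0269 0.2457] t 1.77 jaw yaw -7.28 x [ 8.e-04 -1.e-03 -1.e+00] F [-0.29 -0.87 -0.85] w 0.0448 q6 0.09
turn [-0.047  0.009 -0.009] shift [ 5.269 -0.103 -0.078]
{'fx': 297.3186396354542, 'fy': 297.3186396354542, 'cx': 253.8070155995656, 'cy': 187.64044284002696, 'position': array([0.58787205, 0.09383087, 0.38738593]), 'attitude': array([ 0.13555179,  0.98873838, -0.06287943, -0.00826517])}
```

View pics/w1.png

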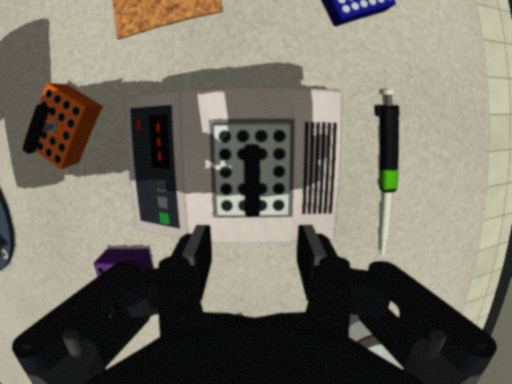

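The wrist view shows the handle bar at about (252,180) between the two fingers. I'll measure it.

```bash
cat >> h.py <<'E'
def fcloud(c):
    v,u=np.mgrid[:384,:512]; a=(u-c["cx"]);b=(v-c["cy"]);r=np.hypot(a,b);th=r/c["fx"]
    k=np.tan(th)/np.maximum(r,1e-9); d=np.stack([a*k,b*k,np.ones(a.shape)],-1)
    return np.asarray(c["position"])+(d*c["z_map"][...,None])@Rq(c["attitude"]).T
E
python3 - <<'E'
from h import *
c=load("w1");X=fcloud(c);z=X[...,2]
near=(abs(X[...,0]-.577)<.08)&(abs(X[...,1]-.03)<.08)
for lo,hi in((.133,.147),(.09,.1)):
    P=X[near&(z>lo)&(z<hi)];r=rect(P);print(len(P),P.mean(0).round(4),r)
E
```

```text
1126 [0.5782 0.0316 0.1396] ((577.7836303710938, 30.283416748046875), (63.53936004638672, 13.366701126098633), 82.97504425048828)
5593 [0.5792 0.0338 0.0942] ((578.50537109375, 29.758689880371094), (95.20279693603516, 75.98419189453125), 83.28980255126953)
```

```bash
python3 -c "
from h import *
delta([.578,.030,.114],-7)"
```

```text
tcp [0.5776 0.0288 0.2455] t 1.82 jaw yaw -7.0 x [-6.e-04 -2.e-04 -1.e+00] F [-0.71 -0.77 -0.51] w 0.0454 q6 0.09
turn [0.    0.003 0.005] shift [ 5.261  0.014 -0.053]
```

>>> {"api": "carry_out", "payload": {"deltas": [[[0, 0, 0, 1.0, 0, -0.05, 45], [0, 0, 0, 2.0, 0, -0.05, 45], [0, 0, 0, 3.0, 0, -0.05, 45], [0, 0, 0, 3.8, 0, -0.05, 45], [0, 0, 0, 4.0, 0, -0.05, 45]]]}}

```text
time: 2.23
tcp_pos: [0.5744, 0.0328, 0.1431]
ee_rot: [-0.469, -0.527, -0.471, 0.53]
contact_force: [0.6, -0.3, 0.1]
grip_width: 0.0448
```

>>> {"api": "carry_out", "payload": {"deltas": [[[0, 0, 0, 0.4, 0, 0, 45], [0, 0, 0, 0.8, 0, 0, 45], [0, 0, 0, 1.15, 0, 0, 45], [0, 0, 0, 1.25, 0, 0, 45], [0, 0, 0, 1.25, 0, 0, 45]]]}}

```text
time: 2.65
tcp_pos: [0.5765, 0.0321, 0.1147]
ee_rot: [-0.469, -0.528, -0.47, 0.529]
contact_force: [-0.0, 0.8, -0.1]
grip_width: 0.045
```

```bash
python3 - <<'E'
from h import *
from cell import read_camera
c=read_camera("scene");w=read_camera("wrist")
cv2.imwrite("pics/s2.png",np.hstack([cv2.resize(c["image"][110:240,210:360],(400,347)),cv2.resize(w["image"][60:320,100:400],(400,347))])[:,:,::-1])
delta([.578,.030,.114],-7)
E
```

```text
tcp [0.5769 0.0321 0.1155] t 2.75 jaw yaw -6.77 x [ 7.e-04 -0.e+00 -1.e+00] F [-0.18  0.42 -0.15] w 0.0451 q6 0.09
turn [ 0.038 -0.001 -0.007] shift [0.061 0.054 0.077]
```

View pics/s2.png

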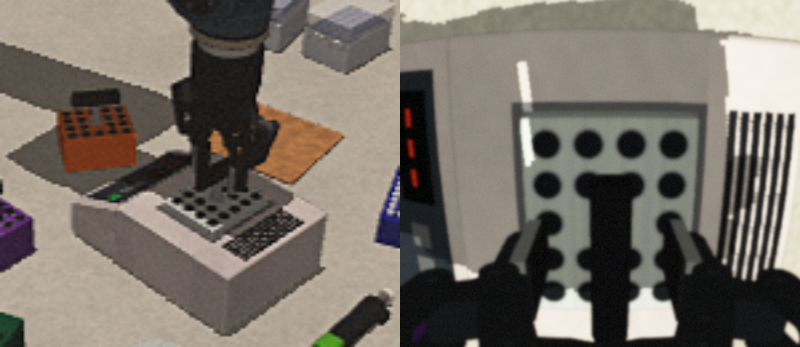

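The fingers straddle the bar, so I'll close now.

>>> {"api": "carry_out", "payload": {"deltas": [[[0, 0, 0, 0.05, 0.04, 0.06, 20], [0, 0, 0, 0.05, 0.04, 0.06, 5], [0, 0, 0, 0.05, 0.04, 0.06, 5], [0, 0, 0, 0.05, 0.04, 0.06, 5], [0, 0, 0, 0.05, 0.04, 0.06, 5]]]}}

```text
time: 3.17
tcp_pos: [0.5779, 0.0303, 0.1142]
ee_rot: [0.47, 0.529, 0.469, -0.528]
contact_force: [2.1, -1.8, 1.6]
grip_width: 0.0131
```

>>> {"api": "carry_out", "payload": {"deltas": [[[0, 0, 0, 0, 0, 0, 5], [0, 0, 0, 0, 0, 0, 5], [0, 0, 0, 0, 0, 0, 5], [0, 0, 0, -0.1, 0, 0, 5], [0, 0, 0, -0.2, 0, 0, 5]]]}}

```text
time: 3.58
tcp_pos: [0.5765, 0.0306, 0.1179]
ee_rot: [-0.469, -0.528, -0.47, 0.529]
contact_force: [1.7, -0.2, -8.5]
grip_width: 0.0129
```

```bash
python3 - <<'E'
from h import *
delta([.578,.030,.26],-7)
E
```

```text
tcp [0.5765 0.0306 0.1179] t 3.58 jaw yaw -6.78 x [-2.4e-03  2.0e-04 -1.0e+00] F [ 1.69 -0.16 -8.54] w 0.0129 q6 0.09
turn [0.037 0.    0.023] shift [-5.684  0.048  0.019]
```

>>> {"api": "carry_out", "payload": {"deltas": [[[0, 0, 0, -0.3, 0, 0, 5], [0, 0, 0, -0.7, 0, 0, 5], [0, 0, 0, -1.1, 0, 0, 5], [0, 0, 0, -1.5, 0, 0, 5], [0, 0, 0, -2.0, 0, 0, 5]]]}}

```text
time: 4.0
tcp_pos: [0.5769, 0.0306, 0.1697]
ee_rot: [-0.469, -0.528, -0.47, 0.529]
contact_force: [-0.1, 0.9, -6.3]
grip_width: 0.0129
```

>>> {"api": "carry_out", "payload": {"deltas": [[[0, 0, 0, -0.4, 0, 0, 5], [0, 0, 0, -0.8, 0, 0, 5], [0, 0, 0, -1.2, 0, 0, 5], [0, 0, 0, -1.4, 0, 0, 5], [0, 0, 0, -1.4, 0, 0, 5]]]}}

```text
time: 4.42
tcp_pos: [0.5779, 0.0305, 0.2052]
ee_rot: [0.47, 0.529, 0.469, -0.528]
contact_force: [0.7, -0.1, -6.4]
grip_width: 0.0128
```

```bash
python3 - <<'E'
from h import *
from cell import read_camera
c=read_camera("scene")
cv2.imwrite("pics/s3.png",c["image"][:,:,::-1])
delta([.487,.2975,.2],-7)
E
```

```text
tcp [0.5775 0.0305 0.2042] t 4.47 jaw yaw -6.78 x [ 7.e-04 -0.e+00 -1.e+00] F [ 0.2  -0.1  -7.02] w 0.0131 q6 0.09
turn [ 0.037 -0.001 -0.007] shift [  0.166  -4.856 -10.178]
```

View pics/s3.png

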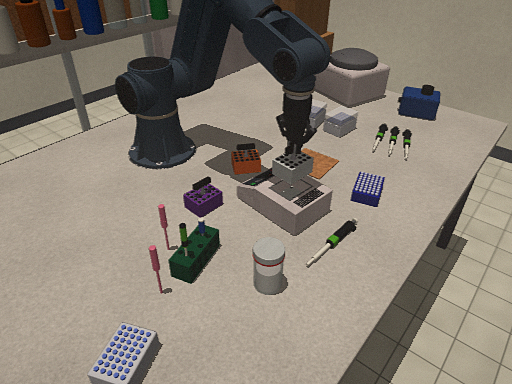

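The block is out of the well and hanging level at about (292,165). Now I'll carry it to the mat.

>>> {"api": "carry_out", "payload": {"deltas": [[[0, 0, 0, 0, -0.2, -0.4, 5], [0, 0, 0, 0, -0.6, -1.2, 5], [0, 0, 0, 0, -1.0, -2.1, 5], [0, 0, 0, 0, -1.4, -3.0, 5], [0, 0, 0, 0, -1.8, -3.8, 5]]]}}

```text
time: 4.88
tcp_pos: [0.5429, 0.1317, 0.203]
ee_rot: [-0.469, -0.528, -0.47, 0.529]
contact_force: [0.3, 0.3, -6.7]
grip_width: 0.0129
```

>>> {"api": "carry_out", "payload": {"deltas": [[[0, 0, 0, 0, -0.5, -1.0, 5], [0, 0, 0, 0, -1.0, -2.0, 5], [0, 0, 0, 0, -1.4, -3.0, 5], [0, 0, 0, 0, -1.8, -3.8, 5], [0, 0, 0, 0, -2.1, -4.4, 5]]]}}

```text
time: 5.3
tcp_pos: [0.5033, 0.2476, 0.203]
ee_rot: [-0.47, -0.528, -0.47, 0.529]
contact_force: [-0.4, -0.2, -6.4]
grip_width: 0.0128
```

>>> {"api": "carry_out", "payload": {"deltas": [[[0, 0, 0, 0, -0.3, -0.6, 5], [0, 0, 0, 0, -0.6, -1.2, 5], [0, 0, 0, 0, -0.8, -1.7, 5], [0, 0, 0, 0, -0.95, -1.95, 5], [0, 0, 0, 0, -0.95, -1.95, 5]]]}}

```text
time: 5.72
tcp_pos: [0.4862, 0.2979, 0.2034]
ee_rot: [-0.47, -0.528, -0.47, 0.529]
contact_force: [0.0, 0.7, -6.0]
grip_width: 0.013
```

```bash
python3 - <<'E'
from h import *
from cell import read_camera
delta([.487,.2975,.075],-7)
c=read_camera("top");w=read_camera("scene");np.save("pics/t4.npy",c,allow_pickle=True)
cv2.imwrite("pics/s4.png",np.hstack([cv2.resize(c["image"][100:300,60:290],(400,347)),cv2.resize(w["image"][90:240,210:380],(400,347))])[:,:,::-1])
X=cloud(c);z=X[...,2]
near=(abs(X[...,0]-.487)<.09)&(abs(X[...,1]-.298)<.09)
im=c["image"].astype(int)
# well floor
n=(abs(X[...,0]-.578)<.09)&(abs(X[...,1]-.03)<.09)
P=X[n&(abs(z-.045)<.006)];print("floor",len(P),rect(P) if len(P) else 0)
m=n&(im[...,0]>1.6*im[...,1])&(im[...,0]>60)&(z<.06)
print("red",m.sum(),X[m].mean(0), np.argwhere(m).mean(0))
P=X[n&(abs(z-.085)<.005)];print("htop",rect(P))
E
```

```text
tcp [0.4862 0.2979 0.2034] t 5.72 jaw yaw -6.69 x [-7.e-04 -1.e-04 -1.e+00] F [ 0.02  0.73 -6.03] w 0.013 q6 0.58
turn [0.051 0.002 0.007] shift [5.135 0.037 0.01 ]
floor 1195 ((578.5103759765625, 29.87759780883789), (96.75711059570312, 75.1764907836914), 82.84318542480469)
red 45 [0.55729092 0.01138901 0.03736477] [182.46666667 229.44444444]
htop ((582.240966796875, 28.653831481933594), (170.0429229736328, 175.66217041015625), 82.9997787475586)
```

View pics/s4.png

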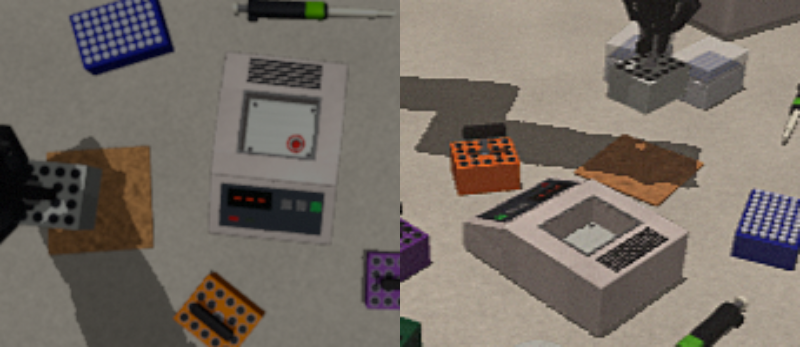

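>>> {"api": "carry_out", "payload": {"deltas": [[[0, 0, 0, 0.6, 0, 0, 5], [0, 0, 0, 1.4, 0, 0, 5], [0, 0, 0, 2.2, 0, 0, 5], [0, 0, 0, 3.0, 0, 0, 5], [0, 0, 0, 3.6, 0, 0, 5]]]}}

```text
time: 6.23
tcp_pos: [0.4869, 0.2956, 0.1122]
ee_rot: [-0.469, -0.528, -0.469, 0.529]
contact_force: [0.0, 0.6, -6.7]
grip_width: 0.0128
```

>>> {"api": "carry_out", "payload": {"deltas": [[[0, 0, 0, 0.4, 0, 0, 5], [0, 0, 0, 0.8, 0, 0, 5], [0, 0, 0, 1.1, 0, 0, 5], [0, 0, 0, 1.25, 0, 0, 5], [0, 0, 0, 1.35, 0, 0, 5]]]}}

```text
time: 6.65
tcp_pos: [0.4872, 0.2967, 0.0799]
ee_rot: [0.47, 0.529, 0.47, -0.529]
contact_force: [-0.6, -0.7, -5.5]
grip_width: 0.013
```

```bash
python3 - <<'E'
from h import *
delta([.487,.2975,.075],-7)
E
```

```text
tcp [0.4872 0.2967 0.0799] t 6.65 jaw yaw -6.78 x [ 2.e-04  1.e-04 -1.e+00] F [-0.58 -0.74 -5.47] w 0.013 q6 0.58
turn [ 0.036 -0.001 -0.002] shift [ 0.197 -0.01  -0.031]
```

>>> {"api": "carry_out", "payload": {"deltas": [[[0, 0, 0, 0.04, 0, 0, 5], [0, 0, 0, 0.08, 0, 0, 5], [0, 0, 0, 0.12, 0, 0, 5], [0, 0, 0, 0.15, 0, 0, 5], [0, 0, 0, 0.15, 0, 0, 5]]]}}

```text
time: 7.07
tcp_pos: [0.487, 0.2968, 0.0764]
ee_rot: [0.47, 0.529, 0.47, -0.529]
contact_force: [0.1, -0.1, -6.3]
grip_width: 0.013
```

>>> {"api": "carry_out", "payload": {"deltas": [[[0, 0, 0, 0.02, 0, 0, 5], [0, 0, 0, 0.04, 0, 0, 5], [0, 0, 0, 0.06, 0, 0, 5], [0, 0, 0, 0.06, 0, 0, 5], [0, 0, 0, 0.06, 0, 0, 5]]]}}

```text
time: 7.48
tcp_pos: [0.4872, 0.2968, 0.0751]
ee_rot: [0.47, 0.529, 0.469, -0.528]
contact_force: [0.7, -1.9, -0.3]
grip_width: 0.013
```

The force has gone from −6.3 N to −0.3 N, so the block rests on the mat. Opening the gripper.

>>> {"api": "carry_out", "payload": {"deltas": [[[0, 0, 0, 0.01, 0, 0, 5], [0, 0, 0, 0.01, 0, 0, 16], [0, 0, 0, 0.01, 0, 0, 25], [0, 0, 0, 0.01, 0, 0, 40], [0, 0, 0, 0.01, 0, 0, 45]]]}}

```text
time: 7.9
tcp_pos: [0.4871, 0.2969, 0.0747]
ee_rot: [0.47, 0.529, 0.47, -0.529]
contact_force: [0.6, 0.4, 0.6]
grip_width: 0.0449
```

>>> {"api": "carry_out", "payload": {"deltas": [[[0, 0, 0, 0, 0, 0, 45], [0, 0, 0, -0.4, 0, 0, 45], [0, 0, 0, -1.2, 0, 0, 45], [0, 0, 0, -2.5, 0, 0, 45], [0, 0, 0, -4.0, 0, 0, 45]]]}}

```text
time: 8.32
tcp_pos: [0.4861, 0.2963, 0.1751]
ee_rot: [-0.469, -0.528, -0.47, 0.53]
contact_force: [-0.0, 1.4, -0.4]
grip_width: 0.0453
```

```bash
python3 - <<'E'
from h import *
from cell import read_camera
delta([.5247,-.3455,.25],15.5)
c=read_camera("top");w=read_camera("scene")
np.save("pics/t5.npy",c,allow_pickle=True);np.save("pics/s5.npy",w,allow_pickle=True)
cv2.imwrite("pics/s5.png",np.hstack([cv2.resize(c["image"][100:300,60:290],(400,347)),cv2.resize(w["image"][90:240,210:380],(400,347))])[:,:,::-1])
E
```

```text
tcp [0.4861 0.2963 0.1751] t 8.32 jaw yaw -6.78 x [-0.0025 -0.0012 -1.    ] F [-0.03  1.37 -0.39] w 0.0453 q6 0.58
turn [-3.713  0.01   0.025] shift [-2.966  4.555 25.317]
```

View pics/s5.png

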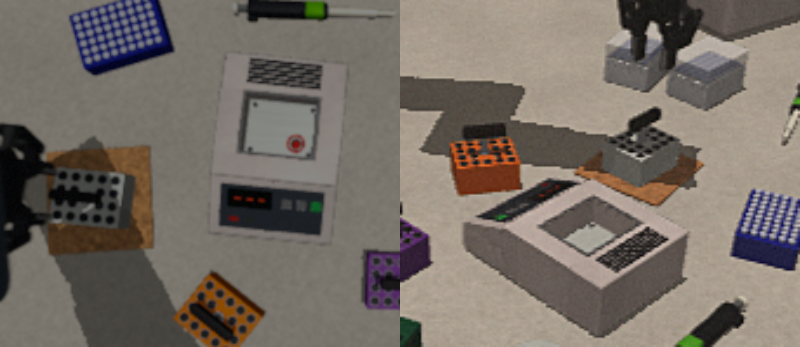

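The block stands upright on the mat, roughly centred. Now to the probe.

>>> {"api": "carry_out", "payload": {"deltas": [[[0, 0, 0, -0.8, 0.1, 0.8, 45], [0, 0, 0, -1.6, 0.3, 2.0, 45], [0, 0, 0, -2.4, 0.55, 3.4, 45], [0, 0, 0, -2.9, 0.85, 4.9, 45], [0, 0, 0, -2.97, 1.15, 6.4, 45]]]}}

```text
time: 8.83
tcp_pos: [0.4972, 0.1332, 0.2516]
ee_rot: [0.471, 0.53, 0.469, -0.527]
contact_force: [1.2, -0.2, 0.6]
grip_width: 0.045
```

>>> {"api": "carry_out", "payload": {"deltas": [[[0, 0, 0, 0, 0.25, 1.4, 45], [0, 0, 0, 0, 0.5, 2.8, 45], [0, 0, 0, 0, 0.75, 4.2, 45], [0, 0, 0, 0, 1.0, 5.6, 45], [0, 0, 0, 0, 1.25, 7.0, 45]]]}}

```text
time: 9.25
tcp_pos: [0.5067, -0.0447, 0.2491]
ee_rot: [0.47, 0.529, 0.469, -0.529]
contact_force: [0.1, 0.6, 0.1]
grip_width: 0.0449
```

>>> {"api": "carry_out", "payload": {"deltas": [[[0, 0, 0, 0, 0.25, 1.4, 45], [0, 0, 0, 0, 0.5, 2.8, 45], [0, 0, 0, 0, 0.75, 4.2, 45], [0, 0, 0, 0, 1.0, 5.6, 45], [0, 0, 0, 0, 1.25, 7.0, 45]]]}}

```text
time: 9.67
tcp_pos: [0.5171, -0.2222, 0.2491]
ee_rot: [0.47, 0.529, 0.469, -0.529]
contact_force: [-0.5, 0.3, 0.8]
grip_width: 0.0446
```

```bash
python3 - <<'E'
from h import *
delta([.5247,-.3455,.25],-7)
E
```

```text
tcp [ 0.5171 -0.2222  0.2491] t 9.67 jaw yaw -6.78 x [ 2.e-04 -1.e-04 -1.e+00] F [-0.52  0.26  0.79] w 0.0446 q6 -0.37
turn [ 0.036  0.001 -0.002] shift [-0.036  0.885  4.861]
```

>>> {"api": "carry_out", "payload": {"deltas": [[[0, 0, 0, 0, 0.25, 1.3, 45], [0, 0, 0, 0, 0.5, 2.6, 45], [0, 0, 0, 0, 0.75, 3.9, 45], [0, 0, 0, 0, 0.88, 4.86, 45], [0, 0, 0, 0, 0.88, 4.86, 45]]]}}

```text
time: 10.08
tcp_pos: [0.5243, -0.3476, 0.2485]
ee_rot: [-0.469, -0.529, -0.469, 0.53]
contact_force: [0.6, 0.3, 0.2]
grip_width: 0.0448
```

```bash
python3 - <<'E'
from h import *
from cell import read_camera
delta([.5247,-.3455,.25],-7)
c=read_camera("wrist");np.save("pics/w6.npy",c,allow_pickle=True);cv2.imwrite("pics/w6.png",c["image"][:,:,::-1])
delta([.5247,-.3455,.25],-7)
X=fcloud(c);z=X[...,2]
n=(abs(X[...,0]-.525)<.04)&(abs(X[...,1]+.345)<.04)
P=X[n&(z>.145)&(z<.17)];print(len(P),P.mean(0) if len(P) else 0, rect(P) if len(P) else 0)
for lo in(.09,.105,.12,.135,.15):
    P=X[n&(z>lo)&(z<lo+.015)];print(lo,len(P),P.mean(0) if len(P) else 0)
E
```

```text
tcp [ 0.5243 -0.3476  0.2485] t 10.08 jaw yaw -6.95 x [-1.e-04 -9.e-04 -1.e+00] F [0.62 0.28 0.18] w 0.0448 q6 -0.54
turn [ 0.008  0.008 -0.   ] shift [-0.062  0.007 -0.087]
tcp [ 0.5244 -0.3455  0.2484] t 10.13 jaw yaw -6.92 x [-3.e-04  1.e-04 -1.e+00] F [-0.62  0.25  0.49] w 0.0448 q6 -0.54
turn [ 0.014 -0.     0.003] shift [-0.064  0.012 -0.003]
345 [ 0.52529239 -0.3449347   0.15705741] ((525.3129272460938, -346.05230712890625), (15.342529296875, 15.418107032775879), 32.94498062133789)
0.09 37 [ 0.5257097  -0.33943581  0.09930538]
0.105 61 [ 0.52549267 -0.34031052  0.11221899]
0.12 61 [ 0.52563411 -0.34012811  0.12745706]
0.135 69 [ 0.52584497 -0.34016866  0.14277317]
0.15 317 [ 0.52527711 -0.34536729  0.15791871]
```

View pics/w6.png

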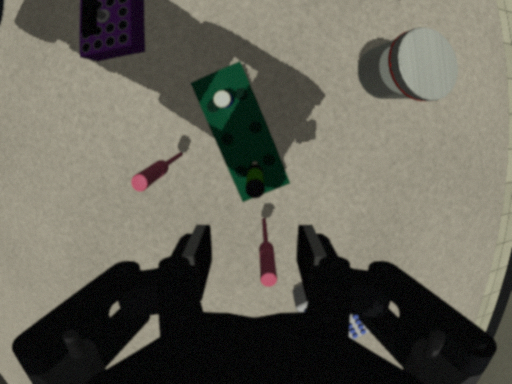

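The probe's handle top is at (254,190) in the wrist image, which maps to (0.5254, −0.346) at height 0.158 as expected. Descending.

>>> {"api": "carry_out", "payload": {"deltas": [[[0, 0, 0, 1.0, 0.04, 0.02, 45], [0, 0, 0, 2.0, 0.04, 0.02, 45], [0, 0, 0, 2.7, 0.04, 0.02, 45], [0, 0, 0, 3.0, 0.04, 0.02, 45], [0, 0, 0, 3.0, 0.04, 0.02, 45]]]}}

```text
time: 10.55
tcp_pos: [0.5254, -0.3431, 0.1724]
ee_rot: [-0.469, -0.528, -0.471, 0.529]
contact_force: [0.3, -0.8, -0.0]
grip_width: 0.0447
```

```bash
python3 - <<'E'
from h import *
from cell import read_camera
c=read_camera("scene");w=read_camera("wrist")
cv2.imwrite("pics/s7.png",np.hstack([cv2.resize(c["image"][160:300,120:280],(400,350)),cv2.resize(w["image"][60:322,100:400],(400,350))])[:,:,::-1])
delta([.5254,-.346,.109],-7)
E
```

```text
tcp [ 0.5263 -0.3441  0.1749] t 10.65 jaw yaw -6.75 x [ 9.e-04 -6.e-04 -1.e+00] F [0.15 0.02 0.95] w 0.0447 q6 -0.54
turn [ 0.042  0.005 -0.009] shift [ 2.636 -0.029  0.078]
```

View pics/s7.png

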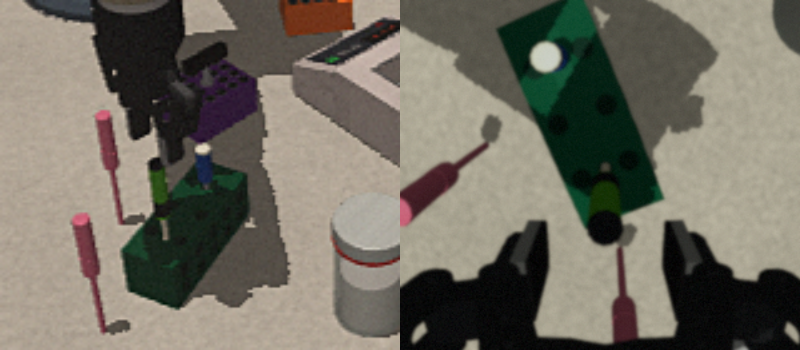

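The probe top is centred between the fingers at about (605,228) in the composite image.

>>> {"api": "carry_out", "payload": {"deltas": [[[0, 0, 0, 0.7, 0, 0.05, 45], [0, 0, 0, 1.4, 0, 0.05, 45], [0, 0, 0, 2.1, 0, 0.05, 45], [0, 0, 0, 2.6, 0, 0.05, 45], [0, 0, 0, 2.6, 0, 0.05, 45]]]}}

```text
time: 11.07
tcp_pos: [0.5252, -0.345, 0.1075]
ee_rot: [-0.469, -0.529, -0.47, 0.529]
contact_force: [-0.3, 0.4, -0.3]
grip_width: 0.0454
```

>>> {"api": "carry_out", "payload": {"deltas": [[[0, 0, 0, 0, 0, 0, 30], [0, 0, 0, 0, 0, 0, 20], [0, 0, 0, 0, 0, 0, 5], [0, 0, 0, 0, 0, 0, 5], [0, 0, 0, 0, 0, 0, 5]]]}}

```text
time: 11.48
tcp_pos: [0.5262, -0.346, 0.1103]
ee_rot: [0.47, 0.529, 0.469, -0.529]
contact_force: [-0.9, 0.3, 6.9]
grip_width: 0.0141
```

>>> {"api": "carry_out", "payload": {"deltas": [[[0, 0, 0, 0, 0, 0, 5], [0, 0, 0, 0, 0, 0, 5], [0, 0, 0, -0.1, 0, 0, 5], [0, 0, 0, -0.3, 0, 0, 5], [0, 0, 0, -0.6, 0, 0, 5]]]}}

```text
time: 11.9
tcp_pos: [0.5255, -0.3454, 0.124]
ee_rot: [-0.469, -0.529, -0.47, 0.529]
contact_force: [0.1, 0.2, -1.3]
grip_width: 0.0144
```

```bash
python3 - <<'E'
from h import *
from cell import read_camera
c=read_camera("scene");w=read_camera("wrist")
cv2.imwrite("pics/s8.png",np.hstack([cv2.resize(c["image"][160:300,120:280],(400,350)),cv2.resize(w["image"][60:322,100:400],(400,350))])[:,:,::-1])
delta([.5254,-.346,.26],-7)
E
```

```text
tcp [ 0.5263 -0.346   0.1254] t 12.0 jaw yaw -6.77 x [ 0.0018 -0.0014 -1.    ] F [ 0.31  0.36 -0.42] w 0.0143 q6 -0.54
turn [ 0.038  0.011 -0.019] shift [-5.383 -0.025  0.012]
```

View pics/s8.png

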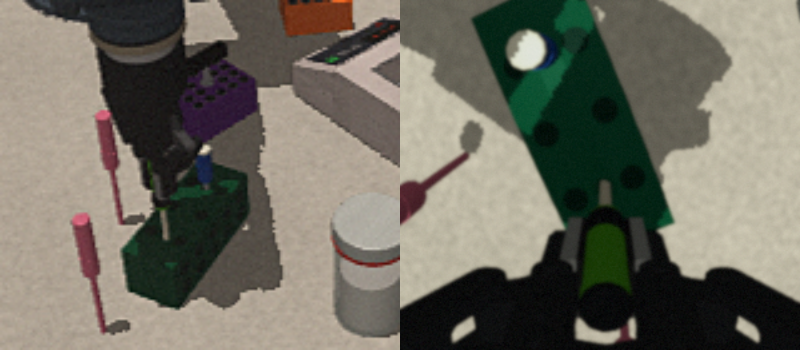

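The probe is gripped and rising. I'll lift it clear.

>>> {"api": "carry_out", "payload": {"deltas": [[[0, 0, 0, -0.6, 0, 0, 5], [0, 0, 0, -1.3, 0, 0, 5], [0, 0, 0, -2.0, 0, 0, 5], [0, 0, 0, -2.7, 0, 0, 5], [0, 0, 0, -3.4, 0, 0, 5]]]}}

```text
time: 12.42
tcp_pos: [0.5256, -0.3455, 0.2097]
ee_rot: [0.47, 0.529, 0.47, -0.529]
contact_force: [-0.3, 0.2, -1.0]
grip_width: 0.0143
```

>>> {"api": "carry_out", "payload": {"deltas": [[[0, 0, 0, -0.6, 0, 0, 5], [0, 0, 0, -1.2, 0, 0, 5], [0, 0, 0, -1.8, 0, 0, 5], [0, 0, 0, -2.1, 0, 0, 5], [0, 0, 0, -2.1, 0, 0, 5]]]}}

```text
time: 12.83
tcp_pos: [0.5262, -0.3459, 0.263]
ee_rot: [0.471, 0.529, 0.469, -0.528]
contact_force: [-0.3, -0.3, 0.6]
grip_width: 0.0145
```

```bash
python3 - <<'E'
from h import *
from cell import read_camera
c=read_camera("scene");t=read_camera("top")
np.save("pics/s9.npy",c,allow_pickle=True);np.save("pics/t9.npy",t,allow_pickle=True)
cv2.imwrite("pics/s9.png",np.hstack([cv2.resize(c["image"][130:290,120:300],(400,350)),cv2.resize(t["image"][100:275,270:470],(400,350))])[:,:,::-1])
delta([.558,.0103,.265],-7)
E
```

```text
tcp [ 0.5255 -0.3454  0.2607] t 12.93 jaw yaw -6.77 x [-4.e-04  3.e-04 -1.e+00] F [-0.16 -0.09  0.59] w 0.0145 q6 -0.54
turn [ 0.038 -0.002  0.004] shift [ -0.169  -0.389 -14.282]
```

View pics/s9.png

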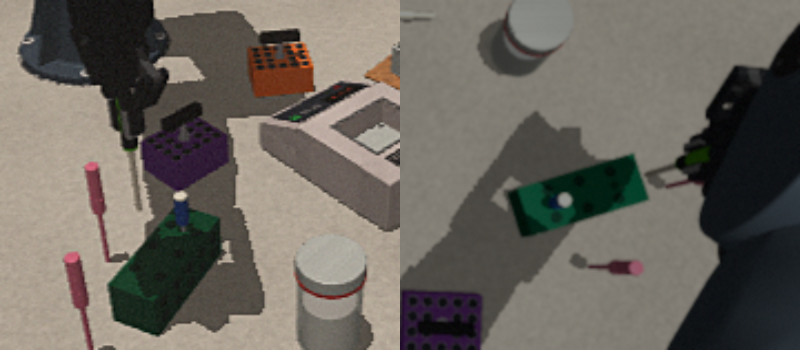

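The probe hangs vertical, clear of the screwdriver. Carrying it to a point above the hole.

>>> {"api": "carry_out", "payload": {"deltas": [[[0, 0, 0, 0, 0, -0.5, 5], [0, 0, 0, 0, 0, -1.6, 5], [0, 0, 0, 0, -0.1, -2.8, 5], [0, 0, 0, 0, -0.1, -4.0, 5], [0, 0, 0, 0, -0.1, -5.2, 5]]]}}

```text
time: 13.35
tcp_pos: [0.538, -0.2139, 0.2602]
ee_rot: [-0.469, -0.529, -0.47, 0.529]
contact_force: [0.8, 0.1, -0.2]
grip_width: 0.0146
```

>>> {"api": "carry_out", "payload": {"deltas": [[[0, 0, 0, 0, 0, -1.2, 5], [0, 0, 0, 0, -0.1, -2.4, 5], [0, 0, 0, 0, -0.1, -3.6, 5], [0, 0, 0, 0, -0.15, -4.7, 5], [0, 0, 0, 0, -0.15, -5.6, 5]]]}}

```text
time: 13.77
tcp_pos: [0.5506, -0.0739, 0.2604]
ee_rot: [-0.469, -0.528, -0.47, 0.529]
contact_force: [-0.2, 0.7, -0.1]
grip_width: 0.0143
```

>>> {"api": "carry_out", "payload": {"deltas": [[[0, 0, 0, 0, 0, -0.9, 5], [0, 0, 0, 0, -0.1, -1.8, 5], [0, 0, 0, 0, -0.1, -2.7, 5], [0, 0, 0, 0, -0.15, -3.4, 5], [0, 0, 0, 0, -0.15, -3.45, 5]]]}}

```text
time: 14.18
tcp_pos: [0.5571, 0.0126, 0.2604]
ee_rot: [-0.47, -0.528, -0.471, 0.528]
contact_force: [-0.4, 0.5, -0.6]
grip_width: 0.0148
```

```bash
python3 - <<'E'
from h import *
from cell import read_camera
c=read_camera("scene");t=read_camera("wrist")
np.save("pics/s10.npy",c,allow_pickle=True);np.save("pics/w10.npy",t,allow_pickle=True)
cv2.imwrite("pics/s10.png",np.hstack([cv2.resize(c["image"][100:240,220:380],(400,350)),cv2.resize(t["image"][60:322,100:400],(400,350))])[:,:,::-1])
delta([.558,.0103,.265],-7)
E
```

```text
tcp [0.5573 0.0102 0.2606] t 14.28 jaw yaw -6.69 x [-0.0012  0.     -1.    ] F [-0.4   0.28 -0.8 ] w 0.0145 q6 0.05
turn [0.052 0.001 0.011] shift [-0.176  0.028 -0.006]
```

View pics/s10.png

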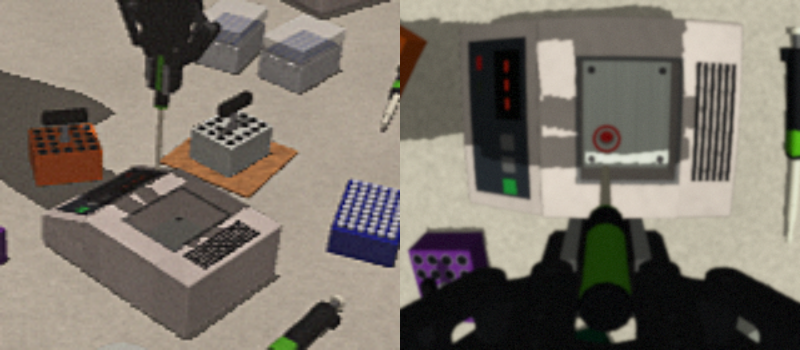

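The wrist view shows the red ring at composite (606,138) and the rod tip at about (605,172). Next I'll measure both.

```bash
cat >> h.py <<'E'
def frays(c,uv):
    uv=np.asarray(uv,float);a=uv[...,0]-c["cx"];b=uv[...,1]-c["cy"];r=np.hypot(a,b);k=np.tan(r/c["fx"])/np.maximum(r,1e-9)
    return np.stack([a*k,b*k,np.ones(a.shape)],-1)@Rq(c["attitude"]).T
def fplane(c,uv,z):
    d=frays(c,uv);p=np.asarray(c["position"]);return p+d*((z-p[2])/d[...,2])[...,None]
E
python3 - <<'E'
from h import *
c=load("w10");im=c["image"].astype(int);X=fcloud(c)
m=(im[...,0]>1.5*im[...,1])&(im[...,0]>1.5*im[...,2])&(im[...,0]>50)&(abs(X[...,0]-.558)<.03)&(abs(X[...,1]-.01)<.03)
uv=np.argwhere(m)[:,::-1];print(len(uv),uv.min(0),uv.max(0))
G=fplane(c,uv,.045)[:,:2]*1000
print("ring",cv2.minEnclosingCircle(G.astype(np.float32)),cv2.fitEllipse(cv2.convexHull(G.astype(np.float32))))
# well in wrist
z=X[...,2];n=(abs(X[...,0]-.578)<.09)&(abs(X[...,1]-.03)<.09)
print("floor",rect(X[n&(abs(z-.044)<.006)]))
# rod points
n=(abs(X[...,0]-.5575)<.02)&(abs(X[...,1]-.0103)<.025)
for lo in(.15,.155,.16,.17,.18,.19,.2,.21):
    P=X[n&(z>lo)&(z<lo+.008)]; 
    if len(P): print(lo,len(P),P.mean(0).round(4))
big=cv2.resize(c["image"][130:230,200:310],None,fx=6,fy=6,interpolation=cv2.INTER_NEAREST);cv2.imwrite("pics/w10b.png",big[:,:,::-1])
s=load("s10");cv2.imwrite("pics/s10b.png",cv2.resize(s["image"][110:180,255:320],None,fx=8,fy=8,interpolation=cv2.INTER_NEAREST)[:,:,::-1])
t=load("t4");X=cloud(t);im=t["image"].astype(int)
m=(im[...,0]>1.6*im[...,1])&(im[...,0]>60)&(abs(X[...,0]-.558)<.03)&(abs(X[...,1]-.01)<.03)
G=onplane(t,np.argwhere(m)[:,::-1],.045)[:,:2]*1000;print("top ring",cv2.minEnclosingCircle(G.astype(np.float32)))
E
```

```text
204 [244 154] [265 173]
ring ((557.6756591796875, 9.665193557739258), 12.853202819824219) ((557.749755859375, 9.919742584228516), (24.498626708984375, 25.369384765625), 80.83845520019531)
floor ((578.5975952148438, 29.441238403320312), (98.91448211669922, 79.81350708007812), 82.80155181884766)
0.15 8 [0.5567 0.0132 0.156 ]
0.155 18 [0.5567 0.0131 0.1594]
0.16 19 [0.5565 0.0132 0.1637]
0.17 19 [0.5572 0.0129 0.1744]
0.18 25 [0.5573 0.0131 0.1839]
0.19 27 [0.5573 0.0131 0.1939]
0.2 26 [0.5573 0.0131 0.2038]
0.21 33 [0.557  0.013  0.2138]
top ring ((556.5755004882812, 10.506646156311035), 12.144987106323242)
```

View pics/w10b.png

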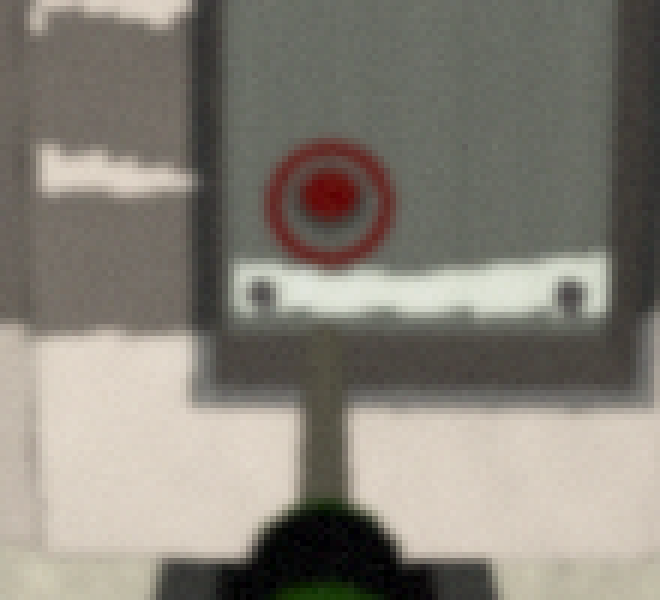

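View pics/s10b.png

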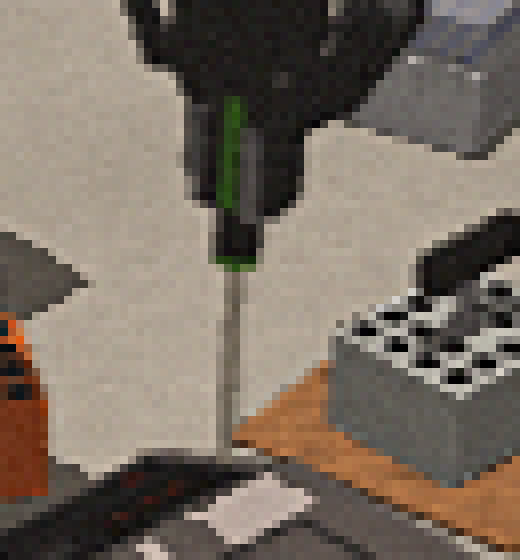

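Rod axis is at ≈(0.557, 0.0103) and vertical, and the ring centre is at (0.5577, 0.0098), so they are well aligned. Lowering to just above the well floor.

>>> {"api": "carry_out", "payload": {"deltas": [[[0, 0, 0, 0.7, 0.03, 0.01, 5], [0, 0, 0, 1.5, 0.03, 0.01, 5], [0, 0, 0, 2.3, 0.03, 0.01, 5], [0, 0, 0, 3.0, 0.03, 0.01, 5], [0, 0, 0, 3.4, 0.03, 0.01, 5]]]}}

```text
time: 14.7
tcp_pos: [0.5574, 0.0083, 0.174]
ee_rot: [-0.469, -0.528, -0.47, 0.53]
contact_force: [-0.1, 0.1, -0.3]
grip_width: 0.0143
```

>>> {"api": "carry_out", "payload": {"deltas": [[[0, 0, 0, 0.2, 0, 0, 5], [0, 0, 0, 0.3, 0, 0, 5], [0, 0, 0, 0.35, 0, 0, 5], [0, 0, 0, 0.35, 0, 0, 5], [0, 0, 0, 0.35, 0, 0, 5]]]}}

```text
time: 15.12
tcp_pos: [0.5589, 0.009, 0.1683]
ee_rot: [0.47, 0.529, 0.469, -0.528]
contact_force: [0.4, 0.5, -0.0]
grip_width: 0.0148
```

```bash
python3 - <<'E'
from h import *
from cell import read_camera
c=read_camera("wrist");t=read_camera("scene")
cv2.imwrite("pics/s11.png",np.hstack([cv2.resize(t["image"][120:240,225:345],(390,390),interpolation=2),cv2.resize(c["image"][110:260,180:330],(390,390),interpolation=2)])[:,:,::-1])
delta([.558,.010,.131],-7)
im=c["image"].astype(int);X=fcloud(c);z=X[...,2]
m=(im[...,0]>1.5*im[...,1])&(im[...,0]>1.5*im[...,2])&(im[...,0]>50)&(abs(X[...,0]-.558)<.03)&(abs(X[...,1]-.01)<.03)
G=fplane(c,np.argwhere(m)[:,::-1],.045)[:,:2]*1000
print("ring",m.sum(),cv2.minEnclosingCircle(G.astype(np.float32)))
n=(abs(X[...,0]-.5575)<.012)&(abs(X[...,1]-.0125)<.012)
for lo in(.05,.06,.07,.08,.09,.1,.11):
    P=X[n&(z>lo)&(z<lo+.01)]
    if len(P): print(lo,len(P),P.mean(0).round(4))
E
```

```text
tcp [0.5588 0.009  0.1682] t 15.22 jaw yaw -6.77 x [ 1.1e-03 -1.0e-04 -1.0e+00] F [-0.24  0.73 -0.21] w 0.0151 q6 0.05
turn [ 0.038 -0.    -0.011] shift [ 1.488 -0.039 -0.034]
ring 324 ((557.7797241210938, 9.960418701171875), 12.924777030944824)
0.06 17 [0.5587 0.0109 0.0661]
0.07 20 [0.5586 0.0109 0.0751]
0.08 30 [0.559  0.0106 0.0851]
0.09 27 [0.5591 0.0107 0.0952]
0.1 33 [0.5592 0.0108 0.1051]
0.11 38 [0.559  0.0107 0.1148]
```

View pics/s11.png

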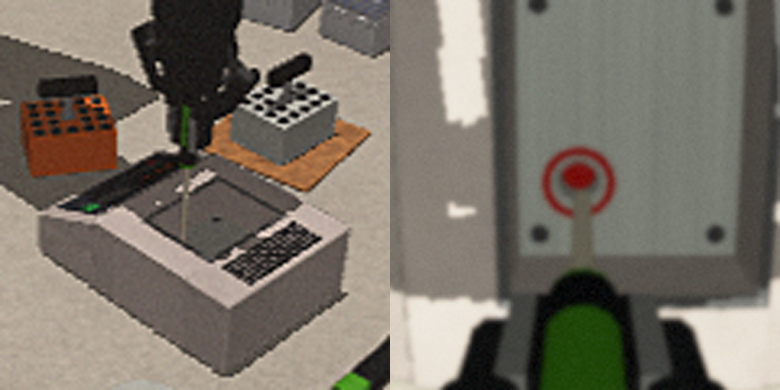

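>>> {"api": "carry_out", "payload": {"deltas": [[[0, 0, 0, 0.1, -0.04, -0.07, 5], [0, 0, 0, 0.3, -0.04, -0.07, 5], [0, 0, 0, 0.45, -0.04, -0.07, 5], [0, 0, 0, 0.5, -0.04, -0.07, 5], [0, 0, 0, 0.5, -0.04, -0.07, 5]]]}}

```text
time: 15.63
tcp_pos: [0.5575, 0.0109, 0.1544]
ee_rot: [-0.469, -0.528, -0.47, 0.529]
contact_force: [-0.3, -0.8, -0.4]
grip_width: 0.0142
```

```bash
cat > look.py <<'E'
from h import *
from cell import read_camera
import sys
c=read_camera("wrist");t=read_camera("scene")
cv2.imwrite(f"pics/{sys.argv[1]}.png",np.hstack([cv2.resize(t["image"][120:240,225:345],(390,390),interpolation=2),cv2.resize(c["image"][110:260,180:330],(390,390),interpolation=2)])[:,:,::-1])
delta([.558,.010,.131],-7)
im=c["image"].astype(int);X=fcloud(c);z=X[...,2]
m=(im[...,0]>1.5*im[...,1])&(im[...,0]>1.5*im[...,2])&(im[...,0]>50)&(abs(X[...,0]-.558)<.03)&(abs(X[...,1]-.01)<.03)
G=fplane(c,np.argwhere(m)[:,::-1],.045)[:,:2]*1000
print("ring",m.sum(),cv2.minEnclosingCircle(G.astype(np.float32)))
n=(abs(X[...,0]-.5575)<.012)&(abs(X[...,1]-.0125)<.012)
for lo in(.05,.06,.07,.08,.09,.1,.11):
    P=X[n&(z>lo)&(z<lo+.01)]
    if len(P): print(lo,len(P),P.mean(0).round(4))
E
python3 look.py s12
```

```text
tcp [0.5578 0.0109 0.155 ] t 15.73 jaw yaw -6.78 x [-2.e-04 -0.e+00 -1.e+00] F [ 0.1   0.58 -0.79] w 0.0144 q6 0.05
turn [0.037 0.    0.002] shift [0.958 0.014 0.035]
ring 333 ((557.7564086914062, 10.101611137390137), 12.963431358337402)
0.05 24 [0.5572 0.0128 0.0548]
0.06 24 [0.5571 0.0129 0.0656]
0.07 25 [0.5575 0.0127 0.0757]
0.08 32 [0.5576 0.0127 0.0853]
0.09 34 [0.5576 0.0128 0.0957]
0.1 40 [0.5574 0.0126 0.1054]
0.11 44 [0.5574 0.0127 0.1149]
```

View pics/s12.png

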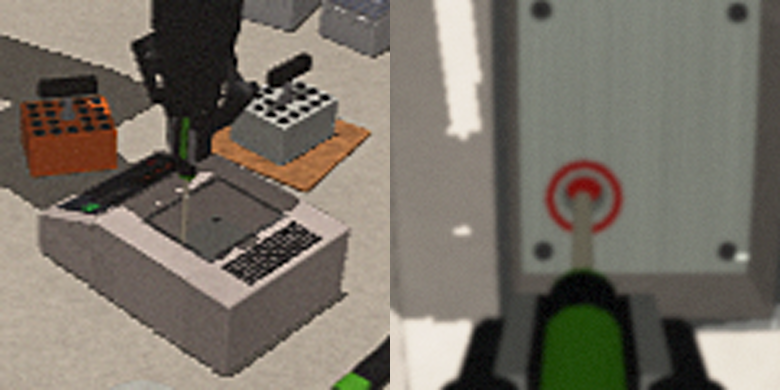

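The axis is within 0.5 mm of the ring centre. Going into the hole.

>>> {"api": "carry_out", "payload": {"deltas": [[[0, 0, 0, 0.15, 0.01, 0, 5], [0, 0, 0, 0.3, 0.01, 0, 5], [0, 0, 0, 0.45, 0.01, 0, 5], [0, 0, 0, 0.55, 0.01, 0, 5], [0, 0, 0, 0.6, 0.01, 0, 5]]]}}

```text
time: 16.15
tcp_pos: [0.5577, 0.0109, 0.1394]
ee_rot: [-0.469, -0.528, -0.47, 0.529]
contact_force: [-0.2, -0.7, -1.4]
grip_width: 0.0142
```

>>> {"api": "carry_out", "payload": {"deltas": [[[0, 0, 0, 0.05, 0, 0, 5], [0, 0, 0, 0.1, 0, 0, 5], [0, 0, 0, 0.15, 0, 0, 5], [0, 0, 0, 0.2, 0, 0, 5], [0, 0, 0, 0.2, 0, 0, 5]]]}}

```text
time: 16.57
tcp_pos: [0.5581, 0.0109, 0.1352]
ee_rot: [0.47, 0.529, 0.469, -0.529]
contact_force: [-0.8, -0.1, 3.9]
grip_width: 0.0145
```

Contact is at 3.9 N with the tip near z≈0.029, which matches the button top. Pressing on in small steps.

>>> {"api": "carry_out", "payload": {"deltas": [[[0, 0, 0, 0.04, 0, 0, 5], [0, 0, 0, 0.08, 0, 0, 5], [0, 0, 0, 0.12, 0, 0, 5], [0, 0, 0, 0.12, 0, 0, 5], [0, 0, 0, 0.12, 0, 0, 5]]]}}

```text
time: 16.98
tcp_pos: [0.5582, 0.0109, 0.1323]
ee_rot: [0.47, 0.529, 0.469, -0.529]
contact_force: [-0.3, -0.0, 5.8]
grip_width: 0.0149
```

>>> {"api": "carry_out", "payload": {"deltas": [[[0, 0, 0, 0.02, 0, 0, 5], [0, 0, 0, 0.05, 0, 0, 5], [0, 0, 0, 0.05, 0, 0, 5], [0, 0, 0, 0.05, 0, 0, 5], [0, 0, 0, 0.05, 0, 0, 5]]]}}

```text
time: 17.4
tcp_pos: [0.5583, 0.0109, 0.1312]
ee_rot: [0.47, 0.529, 0.469, -0.528]
contact_force: [-0.6, 1.0, 7.4]
grip_width: 0.0145
```

>>> {"api": "carry_out", "payload": {"deltas": [[[0, 0, 0, 0.02, 0, 0, 5], [0, 0, 0, 0.04, 0, 0, 5], [0, 0, 0, 0.04, 0, 0, 5], [0, 0, 0, 0.04, 0, 0, 5], [0, 0, 0, 0.04, 0, 0, 5]]]}}

```text
time: 17.82
tcp_pos: [0.5586, 0.0109, 0.131]
ee_rot: [0.47, 0.529, 0.469, -0.528]
contact_force: [-2.3, 0.4, 15.6]
grip_width: 0.0148
```

The force jumped to 15.6 N with almost no further travel, so the button has bottomed. I'll hold and check.

>>> {"api": "carry_out", "payload": {"deltas": [[[0, 0, 0, 0, 0, 0, 5], [0, 0, 0, 0, 0, 0, 5], [0, 0, 0, 0, 0, 0, 5], [0, 0, 0, 0, 0, 0, 5], [0, 0, 0, 0, 0, 0, 5]]]}}

```text
time: 18.23
tcp_pos: [0.5586, 0.0109, 0.131]
ee_rot: [0.47, 0.529, 0.469, -0.528]
contact_force: [-1.7, 0.5, 15.0]
grip_width: 0.0146
```

```bash
python3 look.py s13; python3 - <<'E'
from h import *
from cell import read_camera
c=read_camera("scene");cv2.imwrite("pics/s14.png",c["image"][:,:,::-1])
E
```

```text
tcp [0.5586 0.0109 0.131 ] t 18.33 jaw yaw -6.77 x [ 1.8e-03 -1.0e-04 -1.0e+00] F [-3.25  1.31 14.  ] w 0.0144 q6 0.05
turn [ 0.038 -0.001 -0.017] shift [ 0.001 -0.02   0.037]
ring 339 ((557.7085571289062, 10.027929306030273), 12.968184471130371)
0.05 31 [0.5581 0.0127 0.0552]
0.06 32 [0.5582 0.0127 0.0654]
0.07 37 [0.5584 0.0126 0.0753]
0.08 43 [0.5584 0.0125 0.0853]
0.09 29 [0.5585 0.0127 0.0932]
0.11 135 [0.5593 0.0169 0.116 ]
```

View pics/s13.png

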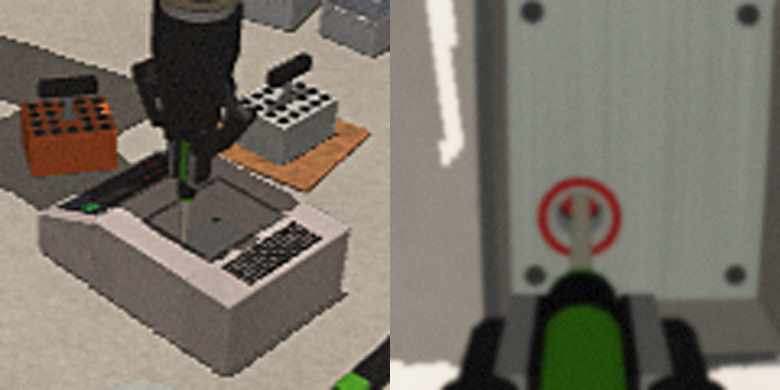

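View pics/s14.png

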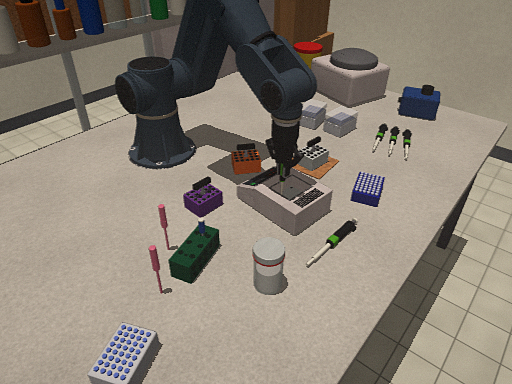

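The rod stands in the hole inside the red ring, the force is steady at about 15 N, the block is upright on the mat, and nothing else has moved. Handing in.

```bash
python3 - <<'E'
from cell import bot
print(bot.close_job())
E
```

```text
the job is handed in; nothing more can be done
None
```

I lifted the tube block out by its handle and set it upright on the cork mat. I then took the green probe from the stand, reached it down through the red-ringed hole and pressed the reset button. I handed the job in at about 18.4 s, with the gripper still holding the probe and the button down.

- **Block:** it settled gently, with the load on the gripper going from −6.3 N to about zero. The pictures show it upright and roughly centred on the mat.
- **Alignment:** the rod was within about 1 mm of the ring centre in the last picture.
- **Button:** contact came at 3.9 N with the tip about 16 mm below the well floor. The force rose through 7.4 N to a firm stop at 14–15 N, with the tip about 20 mm below the floor (z ≈ 0.025 m), which is fully down. I worked the tip height out from the gripper's position. I had no direct reading of the button.
- **Bystanders:** by eye in the last scene picture, the screwdriver, jar, rack and pipette are where they were.
- **Oddities:** there was a brief 7 N upward force while the gripper closed on the probe in the stand, which went away on lifting. While pressing, I saw 2–3 N of sideways force. No check failed.

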